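# Set the height gauge to the sample clay block and lock it

### The arm

A 6-joint arm with a two-finger parallel gripper is mounted at the origin on the work surface; the furniture and walls round the work are solid. World frame = base frame: x ahead of the robot, y to its left, z up, the work surface at z = 0. Lengths are in m, angles in rad, forces in N, time in s.
With the tool pointing down it reaches from about 0.35 to 0.975 m from the base axis. Payload 4.9 kg.
Tool frame: the origin (TCP) lies on the front face of the gripper's body, between the roots of the fingers; the fingertips stand ctrl.tip_extent ahead of it and the grasp point (between the pads) lies 54 mm ahead of it (ctrl.tip_extent is the distance from the TCP to the fingertips, in m); z points along the fingers, y is the line along which they close (so a half turn about z gives the same grasp; the last joint's range is limited). The gripper opens to 85 mm and grips with 20 to 120 N. Pads are 22 mm wide; open, the fingers measure 114 mm over their backs; the gripper's body (76 mm by 85 mm) begins 54 mm behind the grasp point. The pads swing forward as they close: fully open they stand 13 mm farther back than shut.
Start: joints at [-1.303, 0.053, 1.613, -0, 1.476, -0.119], TCP at [0.236, -0.579, 0.304] pointing down, gripper open.
Joint ranges: [-3.01, 3.01], [-1.01, 2.22], [0.06, 2.58], [-1.02, 4.17], [0.09, 2.62], [-3.14, 3.14]. Speed limits (rad/s): [2.57, 2.57, 3.14, 3.14, 3.14, 3.14].

### API

Orientations are given as a rotation vector (axis times angle).
In Python, from station import ctrl gives the robot as it stands.
- The arm moves only by the tool apply_moves, never from a script. Its argument "rows" is one flat list of numbers, 6 for each row, row after row: the shift along the tool's x, y, z normalised to -1 to 1, where 1 is 0.6 m, then the turn, a rotation vector about the tool's x, y, z normalised to -1 to 1, where 1 is 90 degrees. A call has 1 to 20 rows; each row is the pose to reach, as a shift and turn from the pose commanded when the call began, along the tool's axes at that moment; what a row does not reach only later rows make up. A row lasts 1/10 s, in which the tool goes at most 50 mm and 8.59 degrees, less where a joint would pass 70% of its speed; a pose out of reach is approached as far as the arm can. A call with a number of a shift or a turn outside -1 to 1 is refused whole. A call with a gripper value outside its range is refused whole. "grip" is the opening, from 0 (shut) to 1 (fully open), set as the call begins (left out, the last holds). The fingers move at their own pace and stop on an object; "grip_force" is the grip in N (left out, the last holds). Time passes only in rows, so rows that repeat a pose let the fingers close. It gives the time, the measured TCP pose, the force, the opening and the grip force at its end, in the units of the state.
- ctrl.get_obs(): the state, without advancing time (a new reading comes with each control period).
- ctrl.get_image(name): name is "scene" or "top"; returns (picture, depth): 420x560x3 uint8, blue, green, red; 420x560 float32, m along the optical axis (not along the pixel's ray), 0 where there is no reading.
- ctrl.camera_model(name): a dict with "mtx" (3x3 intrinsics, pixels), "k1" (the pictures are not rectified: a ray, as slopes to the right and down, at radius r is drawn at 1 + k1 r^2 times it, then the intrinsics apply), "R" (3x3) and "t" (3): a world point X has camera coordinates R X + t. Camera axes: x right, y down, z forward; pixel columns grow to the right and rows downward; lengths in m; the calibration is good to about 2 mm. A picture is of the moment at which its call begins. camera_model takes no time and is no camera call.
- ctrl.finish_job(): hands the job in; it is judged then, once.
The state is a dict: "t": time; "q": joint angles; "dq": joint speeds; "effort": joint torques, N m; "tool_pos": TCP position; "tool_rot": TCP orientation; "contact_force": force on the tool from outside, world axes, zero at the start; "wrist_torque": the same for the moment, N m; "opening": finger opening in m; "grip_force": force on a finger pad.
Only numpy, scipy, OpenCV 4.12 (cv2) and the standard library are available. Lean on these libraries where they do the work, as an engineer would, in place of code of your own. Each camera call takes 0.05 s, during which the arm holds its last target. There are 200 camera calls.

### The job

Set the height gauge to the dried clay block fixed on its base plate: slide the gauge's stop rod down until its rubber foot rests lightly on top of the block, then swing the clamp lever all the way to its stop so that the setting is locked with the foot still touching. The block chips easily, so touch it gently, and leave the things beside the gauge where they stand.

Things in the scene. Friction and masses are not known exactly. Their poses are not given: they have to be found in the camera images.
- gauge: Height gauge fixed to the table: plywood plate 12 mm thick (x -110 to +65 mm, y -95 to +115 mm), steel column (20 mm diameter, top at 162 mm) at x 0, y +85 mm, aluminium bracket (123 to 152 mm up) from it along -y to y -62 mm; it guides the vertical stop rod at x 0, y -25 mm. Origin on the table, z up; x, y in the gauge's own axes (yaw up to 0.2 rad).
- cap_top (a point): Centre of the flat top of the stop rod: black plastic cap, 26 mm diameter, 20 mm high, on a vertical 14 mm steel rod that slides in the bracket; 170 to 230 mm above the table. The foot's underside is 145 mm below this point. Press the cap down (or grip it) to lower the rod: clamp loose, it slides with 1.3 to 3 N of push and stays where it is left.
- stop_rod (a joint): How far the stop rod is down from its highest position, m, 0 to 0.06; starts between 0 and 0.015. The foot's lowest point is (85 mm - this value) above the table. Under it, fixed on the base plate, is the dried clay block, about 96 x 146 mm, 18 to 41 mm high over the plate and different each time, with a sloping top: the foot meets it between 0.031 and 0.056; only touch can tell where.
- foot_pad: Round rubber foot under the stop rod, ball of 18 mm diameter, origin at its lowest point. It gives 6 N per mm for 0.8 mm, then is solid. Once let go, the rod stays and the foot keeps pressing with what it was given, up to about 8 N. Press 2 to 6 N harder than the rod's own sliding push; more than 15 N on the block chips it.
- lock_lever (a joint): Angle of the clamp lever, rad: 0 loose, 1.4 at its stop = locked (1.15 counts); grows clockwise seen from above. At 0 the handle points to the gauge's +x and 10 degrees towards -y, at 1.4 to its -y. Starts at 0 to 0.25. Turns easily to about 0.4, then its cam presses the rod and it needs about 0.2 N m (3 N at the handle); stays where left.
- lever_handle (a point): Point on the axis of the lever's upright handle, a black plastic pin of 14 mm diameter. The pin's top is 18 mm above this point; the lever arm that carries it, a 9 mm round bar, has its top 17 mm below this point. This point is 182 mm above the table.
- lever_pivot (a point): Point on the lever's vertical turning axis, at the height of lever_handle (182 mm above the table), 75 mm from it. The axis is 21.5 mm from the rod's axis, on the gauge's -y side.
- pot: Bystander: pinched clay pot, 78 x 85 x 52 mm, loose, left (+y) of the gauge. Origin: centre of its underside.
- stamp: Bystander: wooden pattern stamp with a round knob, 34 x 34 x 58 mm, loose, left (+y) of the gauge. Origin: centre of its underside.
- tile: Bystander: small glazed test tile, 34 x 50 x 8 mm, loose, right (-y) of the gauge. Origin: centre of its underside.

How it is judged:
By the outcome, as a careful person would: the job done as asked, in the order asked, and still so for the second after the job is handed in, with the robot touching nothing.
It also fails if it takes over 51 s, if anything falls off the work surface, if the arm or the gripper's body presses on something with over 40 N, if the wrist force passes 120 N, or if a joint passes its speed limit or range.

## Working session

There is one attempt and no reset: what is moved stays moved. The work goes in short steps, Python scripts to look and compute and a tool call to move; the robot and the scene stay as the last step left them, time stands still between calls to the robot, and variables do not carry over. Pictures are saved under pics/ and viewed, at most 10 in all, crops included, and the job is handed in when it is done.

Besides the shell and the picture viewer there is one more tool, called as a command line: name --argument value ..., lists and objects as JSON in quotes. apply_moves: Moves the arm, as the interface text tells. Its arguments: {"type":"object","properties":{"rows":{"type":"array","items":{"type":"number"}},"grip":{"type":"number"},"grip_force":{"type":"number"}},"required":["rows"]}

```bash
mkdir -p pics; ls
cat > h.py <<'E'
import numpy as np, cv2
from station import ctrl
from scipy.spatial.transform import Rotation as R
def ray(name,u,v):
    c=ctrl.camera_model(name); K=np.array(c["mtx"]);k=c["k1"]
    d=np.array([(u-K[0,2])/K[0,0],(v-K[1,2])/K[1,1]]); s=d.copy()
    for _ in range(30): s=d/(1+k*(s@s))
    Rm=np.array(c["R"]);t=np.array(c["t"])
    return -Rm.T@t, Rm.T@np.array([s[0],s[1],1.])
def at_z(name,u,v,z):
    o,d=ray(name,u,v); return o+d*(z-o[2])/d[2]
def at_depth(name,u,v,dep):
    o,d=ray(name,u,v); return o+d*dep
E
python3 - <<'E'
from h import *
o=ctrl.get_obs(); print(o, ctrl.tip_extent)
for n in("scene","top"):
    im,d=ctrl.get_image(n); cv2.imwrite(f"pics/{n}0.png",im); np.save(f"{n}0.npy",d)
    c=ctrl.camera_model(n); print(n,-np.array(c["R"]).T@c["t"])
E
```

```text
pics
{'t': 0.0, 'q': array([-1.30297971e+00,  5.33979301e-02,  1.61431162e+00, -5.10529028e-05,
        1.47599121e+00, -1.18985575e-01]), 'dq': array([ 1.01503795e-04,  6.71604515e-04,  6.88930297e-05,  3.24417994e-04,
       -6.03484287e-04, -1.31758465e-04]), 'effort': array([-1.41855417e-04, -3.93679225e+01, -3.70176709e+01, -2.23039278e-04,
        6.91436377e-03,  4.92748967e-06]), 'tool_pos': array([ 0.23563958, -0.57836144,  0.30262687]), 'tool_rot': array([-3.08096066e+00, -6.03411042e-01,  3.25579626e-04]), 'contact_force': array([ 0.40473731, -0.68147478, -0.43861516]), 'wrist_torque': array([ 0.0392206 ,  0.04781445, -0.01526323]), 'grip_force': 0.0, 'opening': 0.0854872589800019} 0.0726
scene [-0.15645212  0.37367979  0.68354071]
top [0.22839421 0.04267149 1.35672497]
```

View pics/scene0.png

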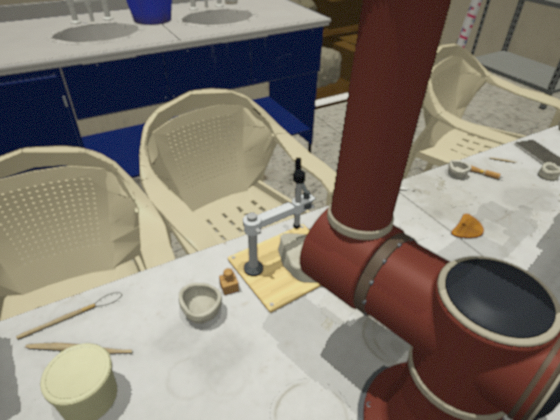

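View pics/top0.png

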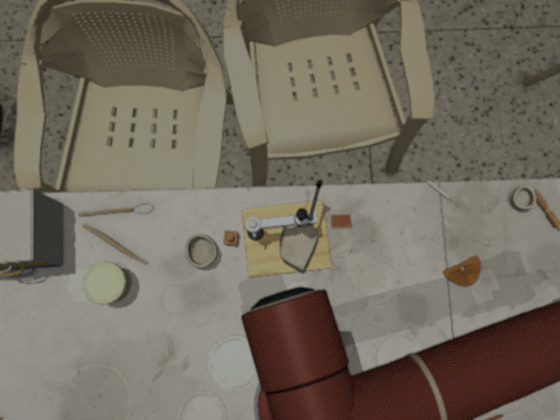

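The scene view shows the gauge with its column at about (253,245) and cap at about (298,170). In the top view the plate spans (243–330, 203–277), the cap is near (302,215) and the handle near (318,184). I'll enlarge both.

Run:
```python
from h import *
a=cv2.imread("pics/top0.png")[170:290,230:360]; b=cv2.imread("pics/scene0.png")[145:315,215:345]
cv2.imwrite("pics/topc.png",cv2.resize(a,None,fx=5,fy=5,interpolation=cv2.INTER_CUBIC)[:600])
cv2.imwrite("pics/scenec.png",cv2.resize(b,None,fx=3.5,fy=3.5,interpolation=cv2.INTER_CUBIC))
d=np.load("top0.npy")
for u,v in [(302,215),(318,184),(312,205),(254,225),(290,250),(340,221),(260,265)]: 
    p=at_depth("top",u,v,d[v,u]); print(u,v,p.round(4))
```

```text
302 215 [ 0.4238 -0.0089  0.2198]
318 184 [ 0.4961 -0.0478  0.1998]
312 205 [ 0.4553 -0.0348  0.1668]
254 225 [0.4145 0.0979 0.1585]
290 250 [0.3667 0.016  0.0514]
340 221 [ 0.4411 -0.1144  0.0131]
260 265 [0.3353 0.0915 0.0132]
```

View pics/topc.png

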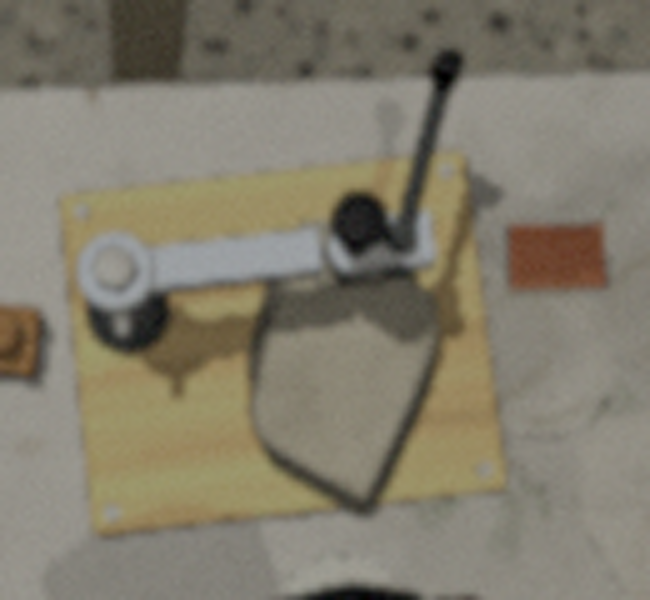

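View pics/scenec.png

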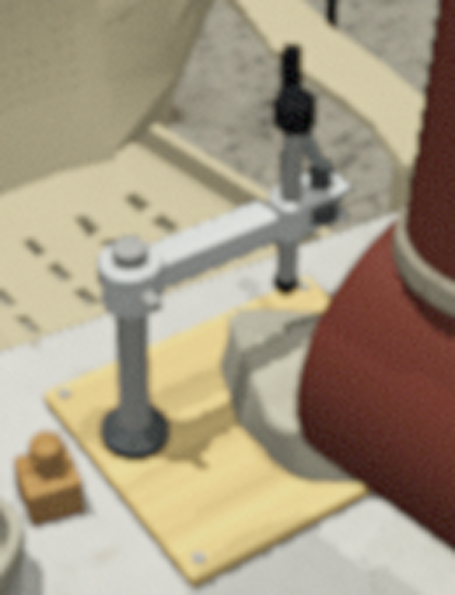

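The enlarged top crop puts the cap centre at (359,221), the handle top at (447,68), the column top at (114,263) and the plate corners at (62,197), (463,155), (505,488) and (97,533). The lever starts close to loose. Next I'll fit the gauge pose.

Run:
```python
from h import *
f=lambda x,y,z: at_z("top",(x+.5)/5-.5+230,(y+.5)/5-.5+170,z)
d=np.load("top0.npy"); m=d[211:218,299:306]; print("depths cap",np.round(m,4)[::2])
zc=0.22
col=f(114,263,.162);cap=f(359,221,zc);han=f(447,68,.200)
P=[f(x,y,.012) for x,y in [(62,197),(463,155),(505,488),(97,533)]]
G=np.array([[65,115],[65,-95],[-110,-95],[-110,115]])/1000
A=np.vstack([G,[[0,.085]],[[0,-.025]]]);B=np.vstack([p[:2] for p in P]+[col[:2],cap[:2]])
H=(A-A.mean(0)).T@(B-B.mean(0)); yaw=np.arctan2(H[0,1]-H[1,0],H[0,0]+H[1,1])
c,s=np.cos(yaw),np.sin(yaw);M=np.array([[c,-s],[s,c]]);t=B.mean(0)-M@A.mean(0)
print("yaw",yaw,"org",t,"res mm",((A@M.T+t-B)*1000).round(1).tolist())
print("col",col,"cap",cap,"han",han)
w=lambda p:M@np.array(p)+t
print("fit cap",w([0,-.025]),"piv",w([0,-.0465]))
piv=w([0,-.0465]); v=M.T@(han[:2]-piv); a=np.arctan2(v[1],v[0]); print("r",np.linalg.norm(v),"lever",-a-np.radians(10))
Rt=R.from_rotvec(ctrl.get_obs()["tool_rot"]).as_matrix(); print(Rt.round(3))
```

```text
depths cap [[1.1515 1.1545 1.1554 1.1546 1.1541 1.1571 1.1527]
 [1.1607 0.     1.1584 1.1518 1.1557 1.1524 1.1523]
 [1.1508 1.1506 1.1531 1.1537 1.1539 1.1548 1.1524]
 [1.1529 1.1541 1.1459 1.1513 1.1548 1.148  1.1483]]
yaw 0.07902185725762796 org [0.42547179 0.01643019] res mm [[1.7, 1.6], [2.2, -1.7], [-1.6, -1.8], [-1.6, 2.8], [-1.7, -0.1], [1.0, -0.8]]
col [0.42045241 0.10126842 0.162     ] cap [ 0.42645934 -0.00767925  0.22      ] han [ 0.49779237 -0.05010575  0.2       ]
fit cap [ 0.42744528 -0.0084918 ] piv [ 0.42914248 -0.0299247 ]
r 0.07155474345739996 lever 0.19040500303499416
[[ 0.926  0.377 -0.001]
 [ 0.377 -0.926  0.002]
 [ 0.    -0.002 -1.   ]]
```

The fit is consistent: residuals are within 3 mm and the lever is at about 0.19 rad, inside the given range. I'll shut the gripper and go above the cap.

apply_moves --rows '[0, 0, -0.067, 0, 0, 0, 0.654, -0.76, -0.067, 0, 0, -0.8, 0.654, -0.76, -0.067, 0, 0, -0.8, 0.654, -0.76, -0.067, 0, 0, -0.8, 0.654, -0.76, -0.067, 0, 0, -0.8, 0.654, -0.76, -0.067, 0, 0, -0.8, 0.654, -0.76, -0.067, 0, 0, -0.8, 0.654, -0.76, -0.067, 0, 0, -0.8, 0.654, -0.76, -0.067, 0, 0, -0.8, 0.654, -0.76, -0.067, 0, 0, -0.8, 0.654, -0.76, -0.067, 0, 0, -0.8, 0.654, -0.76, -0.067, 0, 0, -0.8, 0.654, -0.76, -0.067, 0, 0, -0.8, 0.654, -0.76, -0.067, 0, 0, -0.8, 0.654, -0.76, -0.067, 0, 0, -0.8, 0.654, -0.76, -0.067, 0, 0, -0.8, 0.654, -0.76, -0.067, 0, 0, -0.8, 0.654, -0.76, -0.067, 0, 0, -0.8]' --grip 0

```text
t: 1.9
tool_pos: [0.427, -0.0098, 0.344]
tool_rot: [2.143, 2.297, -0.0]
contact_force: [-0.6, -0.3, -0.3]
opening: 0.0004
grip_force: 0.0
```

```bash
cat > s.py <<'E'
from h import *
o=ctrl.get_obs(); Rt=R.from_rotvec(o["tool_rot"]).as_matrix()
print("t",o["t"],"p",o["tool_pos"].round(4),"phi",np.arctan2(Rt[1,0],Rt[0,0]).round(3),"F",o["contact_force"].round(2),"op",o["opening"],"ext",ctrl.tip_extent,"tipz",o["tool_pos"][2]-ctrl.tip_extent,"q",o["q"].round(2))
E
python3 s.py; python3 -c "
from h import *
im,d=ctrl.get_image('top'); cv2.imwrite('pics/top1.png',cv2.resize(im[150:290,210:380],None,fx=4,fy=4,interpolation=cv2.INTER_CUBIC))
im,d=ctrl.get_image('scene'); cv2.imwrite('pics/scene1.png',cv2.resize(im[100:260,220:400],None,fx=3.6,fy=3.6,interpolation=cv2.INTER_CUBIC))"
```

```text
t 1.9 p [ 0.427  -0.0098  0.344 ] phi 1.64 F [-0.61 -0.34 -0.31] op 0.00035900476551545225 ext 0.0726 tipz 0.2714387621470692 q [-0.2  -0.47  1.99 -0.    1.62 -0.27]
```

View pics/scene1.png

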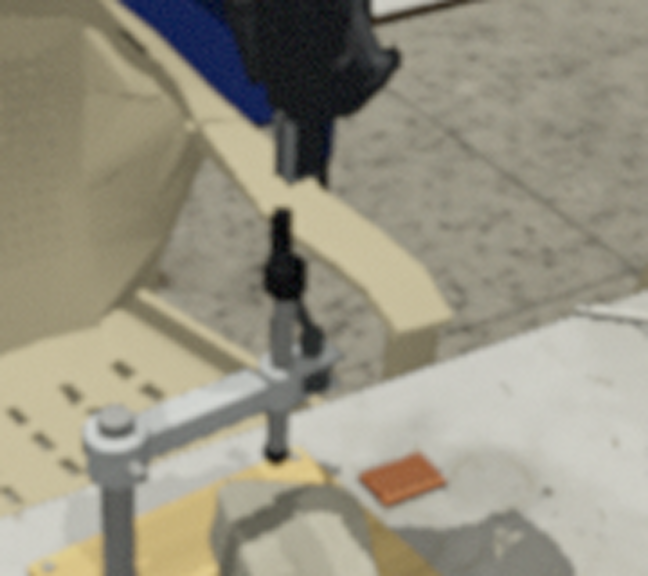

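The scene crop shows the shut fingertips at (288,180), directly above the cap at (285,275); the handle pin at (282,225) is behind and clear. I'll descend onto the cap, staying above the earliest possible block contact (tip at 0.199).

apply_moves --rows '[0.002, 0, 0.033, 0, 0, 0, 0.002, 0, 0.067, 0, 0, 0, 0.002, 0, 0.075, 0, 0, 0, 0.002, 0, 0.083, 0, 0, 0, 0.002, 0, 0.092, 0, 0, 0, 0.002, 0, 0.1, 0, 0, 0, 0.002, 0, 0.105, 0, 0, 0, 0.002, 0, 0.107, 0, 0, 0, 0.002, 0, 0.108, 0, 0, 0]'

```text
t: 2.9
tool_pos: [0.4273, -0.0074, 0.2797]
tool_rot: [2.139, 2.3, 0.001]
contact_force: [0.8, -2.4, 2.0]
opening: -0.0001
grip_force: 0.7
```

```bash
python3 s.py
```

```text
t 2.9 p [ 0.4273 -0.0074  0.2797] phi 1.643 F [ 0.8  -2.41  2.01] op -8.961052342092331e-05 ext 0.0726 tipz 0.20705479791999887 q [-0.19 -0.44  2.08 -0.    1.5  -0.26]
```

The tips touch the cap, with about 2.3 N sliding push. To know where the block is, I'll fit a plane to its top from the first depth image, using the plate as the height reference.

Run:
```python
from h import *
d=np.load("top0.npy")
def pts(poly):
    m=np.zeros((420,560),np.uint8); cv2.fillPoly(m,[np.array([[x/5+230,y/5+170] for x,y in poly]).round().astype(np.int32)],1)
    v,u=np.nonzero((m>0)&(d>0)); return np.array([at_depth("top",a,b,d[b,a]) for a,b in zip(u,v)])
def fit(P,q):
    k=np.ones(len(P),bool)
    for _ in range(4):
        A=np.c_[P[:,:2]-q,np.ones(len(P))]; c=np.linalg.lstsq(A[k],P[k,2],rcond=None)[0]; r=P[:,2]-A@c; k=abs(r)<2.5*r[k].std()
    return c,r[k].std(),k.sum()
q=np.array([.4274,-.0085])
print("block",fit(pts([(285,300),(420,300),(415,370),(365,475),(290,440),(270,390)]),q))
print("block near",fit(pts([(280,300),(425,300),(425,360),(275,360)]),q))
print("plateL",fit(pts([(110,370),(225,340),(225,430),(250,470),(120,510)]),q))
print("plateR",fit(pts([(450,350),(470,340),(480,450),(400,480)]),q))
print("table",fit(pts([(500,330),(600,330),(600,450),(520,450)]),q))
```

```text
block (array([-0.03157874, -0.01565163,  0.04796616]), np.float64(0.0025068476598109914), np.int64(822))
block near (array([-0.07775416, -0.03056524,  0.04664306]), np.float64(0.002373831433970184), np.int64(389))
plateL (array([ 0.00266493, -0.00545853,  0.01309433]), np.float64(0.0026640753364487717), np.int64(678))
plateR (array([0.00909917, 0.0380323 , 0.01505425]), np.float64(0.002447339754227617), np.int64(253))
table (array([0.0019902 , 0.01148226, 0.00215377]), np.float64(0.0024685754409433953), np.int64(465))
```

apply_moves --rows '[0, 0, 0.003, 0, 0, 0, 0, 0, 0.006, 0, 0, 0, 0, 0, 0.008, 0, 0, 0, 0, 0, 0.008, 0, 0, 0]'

```text
t: 3.3
tool_pos: [0.427, -0.0071, 0.2742]
tool_rot: [-2.139, -2.3, -0.0]
contact_force: [1.2, -0.2, 0.9]
opening: -0.0002
grip_force: 0.4
```

The block top under the rod is at about 0.046 ± 0.002 and the foot is now at about 0.057. I'll go down 6 mm slowly, then take fine steps.

apply_moves --rows '[0, 0, 0.002, 0, 0, 0, 0, 0, 0.004, 0, 0, 0, 0, 0, 0.006, 0, 0, 0, 0, 0, 0.008, 0, 0, 0, 0, 0, 0.01, 0, 0, 0]'

```text
t: 3.8
tool_pos: [0.427, -0.0072, 0.2684]
tool_rot: [-2.139, -2.3, -0.0]
contact_force: [0.2, 1.6, 1.9]
opening: 0.0002
grip_force: 0.8
```

apply_moves --rows '[0, 0, 0.0005, 0, 0, 0, 0, 0, 0.001, 0, 0, 0]'

```text
t: 4.0
tool_pos: [0.427, -0.0072, 0.2678]
tool_rot: [-2.139, -2.3, -0.0]
contact_force: [0.2, 1.6, 1.4]
opening: -0.0001
grip_force: 0.7
```

apply_moves --rows '[0, 0, 0.0005, 0, 0, 0, 0, 0, 0.001, 0, 0, 0]'

```text
t: 4.2
tool_pos: [0.427, -0.0072, 0.2673]
tool_rot: [-2.139, -2.301, -0.0]
contact_force: [-0.9, 0.9, 1.9]
opening: -0.0001
grip_force: 0.7
```

apply_moves --rows '[0, 0, 0.0005, 0, 0, 0, 0, 0, 0.001, 0, 0, 0]'

```text
t: 4.4
tool_pos: [0.427, -0.0072, 0.2667]
tool_rot: [-2.139, -2.301, 0.0]
contact_force: [-0.3, 1.0, 1.2]
opening: -0.0003
grip_force: 0.7
```

apply_moves --rows '[0, 0, 0.0005, 0, 0, 0, 0, 0, 0.001, 0, 0, 0]'

```text
t: 4.6
tool_pos: [0.427, -0.0073, 0.2661]
tool_rot: [-2.139, -2.301, 0.0]
contact_force: [-0.7, 1.5, 0.9]
opening: -0.0002
grip_force: 0.7
```

apply_moves --rows '[0, 0, 0.0005, 0, 0, 0]'

```text
t: 4.7
tool_pos: [0.427, -0.0073, 0.2658]
tool_rot: [-2.139, -2.301, 0.0]
contact_force: [-0.7, 1.5, 1.7]
opening: 0.0001
grip_force: 0.7
```

apply_moves --rows '[0, 0, 0.0005, 0, 0, 0, 0, 0, 0.001, 0, 0, 0]'

```text
t: 4.9
tool_pos: [0.4271, -0.0073, 0.2652]
tool_rot: [-2.139, -2.301, 0.0]
contact_force: [0.4, 1.5, 1.2]
opening: 0.0001
grip_force: 0.7
```

apply_moves --rows '[0, 0, 0.0005, 0, 0, 0]'

```text
t: 5.0
tool_pos: [0.4271, -0.0072, 0.2649]
tool_rot: [-2.139, -2.301, 0.0]
contact_force: [-0.0, 1.2, 1.5]
opening: 0.0003
grip_force: 0.7
```

apply_moves --rows '[0, 0, 0.0005, 0, 0, 0, 0, 0, 0.001, 0, 0, 0]'

```text
t: 5.2
tool_pos: [0.4271, -0.0073, 0.2643]
tool_rot: [-2.139, -2.301, 0.0]
contact_force: [-0.9, 1.5, 1.3]
opening: 0.0002
grip_force: 0.7
```

apply_moves --rows '[0, 0, 0.0005, 0, 0, 0]'

```text
t: 5.3
tool_pos: [0.427, -0.0073, 0.264]
tool_rot: [-2.139, -2.301, 0.0]
contact_force: [-0.7, 1.3, 1.9]
opening: 0.0001
grip_force: 0.7
```

apply_moves --rows '[0, 0, 0.0005, 0, 0, 0, 0, 0, 0.001, 0, 0, 0]'

```text
t: 5.5
tool_pos: [0.4271, -0.0073, 0.2634]
tool_rot: [-2.139, -2.301, 0.0]
contact_force: [-0.3, 0.9, 0.6]
opening: 0.0001
grip_force: 0.8
```

apply_moves --rows '[0, 0, 0.0005, 0, 0, 0]'

```text
t: 5.6
tool_pos: [0.4271, -0.0073, 0.2632]
tool_rot: [2.139, 2.301, -0.0]
contact_force: [-1.8, 1.4, 2.5]
opening: 0.0002
grip_force: 1.2
```

apply_moves --rows '[0, 0, 0.0004, 0, 0, 0]'

```text
t: 5.7
tool_pos: [0.4271, -0.0073, 0.2631]
tool_rot: [2.139, 2.301, -0.0]
contact_force: [-1.7, 0.8, 2.4]
opening: 0.0003
grip_force: 1.5
```

apply_moves --rows '[0, 0, 0.0004, 0, 0, 0, 0, 0, 0.0004, 0, 0, 0]'

```text
t: 5.9
tool_pos: [0.4271, -0.0073, 0.2629]
tool_rot: [2.139, 2.301, -0.0]
contact_force: [-1.5, 0.9, 4.0]
opening: -0.0001
grip_force: 1.8
```

```bash
python3 s.py
```

```text
t 5.9 p [ 0.4271 -0.0073  0.2629] phi 1.643 F [-1.51  0.86  3.96] op -0.0001060775378757751 ext 0.0726 tipz 0.19026114526725074 q [-0.19 -0.43  2.1  -0.    1.47 -0.26]
```

apply_moves --rows '[0, 0, 0.0003, 0, 0, 0, 0, 0, 0.0003, 0, 0, 0]'

```text
t: 6.1
tool_pos: [0.4271, -0.0073, 0.2627]
tool_rot: [2.139, 2.301, 0.0]
contact_force: [-2.8, 1.8, 5.1]
opening: 0.0002
grip_force: 2.3
```

apply_moves --rows '[0, 0, 0, 0, 0, 0, 0, 0, 0, 0, 0, 0]'

```text
t: 6.3
tool_pos: [0.4271, -0.0073, 0.2626]
tool_rot: [2.139, 2.301, 0.0]
contact_force: [-1.8, 0.8, 4.9]
opening: -0.0001
grip_force: 2.5
```

The foot presses about 3.5 N beyond the sliding push. I'll lift off straight up, then go over the handle with the fingers half open and turned.

apply_moves --rows '[0, 0, -0.02, 0, 0, 0, 0, 0, -0.083, 0, 0, 0, 0, 0, -0.083, 0, 0, 0]'

```text
t: 6.6
tool_pos: [0.429, -0.0078, 0.3177]
tool_rot: [2.134, 2.294, 0.007]
contact_force: [1.4, 0.1, 0.0]
opening: 0.0001
grip_force: 0.0
```

apply_moves --rows '[-0.081, 0.116, 0, 0, 0, -0.772, -0.081, 0.116, 0, 0, 0, -0.772, -0.081, 0.116, 0, 0, 0, -0.772, -0.081, 0.116, 0, 0, 0, -0.772, -0.081, 0.116, 0, 0, 0, -0.772, -0.081, 0.116, 0, 0, 0, -0.772, -0.081, 0.116, 0, 0, 0, -0.772, -0.081, 0.116, 0, 0, 0, -0.772, -0.081, 0.116, 0, 0, 0, -0.772, -0.081, 0.116, 0, 0, 0, -0.772, -0.081, 0.116, 0, 0, 0, -0.772, -0.081, 0.116, 0, 0, 0, -0.772]' --grip 0.5

```text
t: 7.8
tool_pos: [0.5, -0.0507, 0.3122]
tool_rot: [0.449, 3.109, -0.0]
contact_force: [0.5, 0.4, -0.6]
opening: 0.0425
grip_force: 0.0
```

```bash
python3 s.py;  python3 -c "
from h import *
im,d=ctrl.get_image('scene'); cv2.imwrite('pics/scene2.png',cv2.resize(im[90:260,220:400],None,fx=3.5,fy=3.5,interpolation=cv2.INTER_CUBIC))"
```

```text
t 7.8 p [ 0.5    -0.0507  0.3122] phi 2.855 F [ 0.52  0.44 -0.58] op 0.04248469042152767 ext 0.0726 tipz 0.23960657765840687 q [-0.25 -0.25  1.88 -0.    1.51 -1.53]
```

View pics/scene2.png

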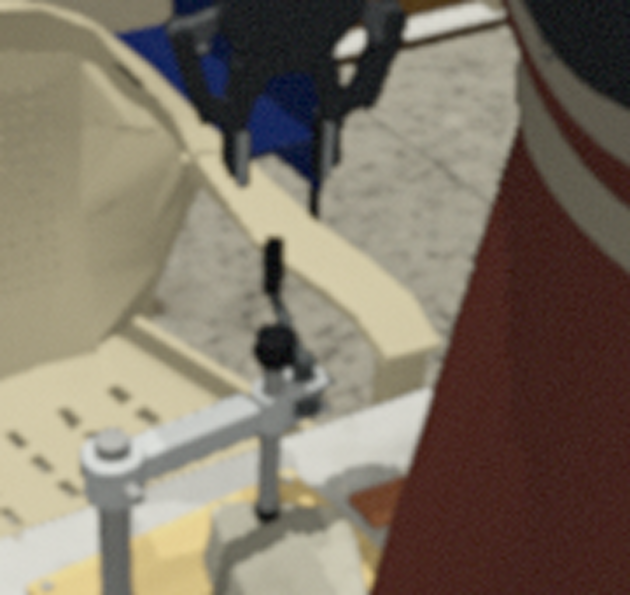

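The pin at (272,265) lies between the fingertips at (240,175) and (317,205), and the foot sits on the block at (265,512). I'll descend around the pin.

apply_moves --rows '[0, 0, 0.04, 0, 0, 0, 0, 0, 0.08, 0, 0, 0, 0, 0, 0.1, 0, 0, 0, 0, 0, 0.12, 0, 0, 0, 0, 0, 0.12, 0, 0, 0]'

```text
t: 8.35
tool_pos: [0.4993, -0.0505, 0.2385]
tool_rot: [-0.447, -3.107, -0.001]
contact_force: [-0.3, 0.3, -0.2]
opening: 0.0429
grip_force: 0.0
```

apply_moves --rows '[0, 0, 0, 0, 0, 0, 0, 0, 0, 0, 0, 0, 0, 0, 0, 0, 0, 0]' --grip 0.27

```text
t: 8.65
tool_pos: [0.5006, -0.0508, 0.2415]
tool_rot: [0.447, 3.108, -0.0]
contact_force: [0.4, 0.0, 0.4]
opening: 0.0229
grip_force: 0.0
```

```bash
python3 s.py
python3 - <<'E'
from h import *
# rows for arc: pivot, current TCP -> rotate clockwise by a about pivot (world), in tool axes
o=ctrl.get_obs(); p=o["tool_pos"][:2]; Rt=R.from_rotvec(o["tool_rot"]).as_matrix()
piv=np.array([.4291,-.0299])
for a in np.arange(.1,1.36,.1):
    c,s=np.cos(-a),np.sin(-a); n=piv+np.array([[c,-s],[s,c]])@(p-piv)
    d=Rt.T@np.r_[n-p,0]; print(round(a,2),(d[:2]/.6).round(4),"turn",round(a/(np.pi/2),3))
E
```

```text
t 8.65 p [ 0.5006 -0.0508  0.2415] phi 2.856 F [0.35 0.02 0.43] op 0.02291083091219101 ext 0.0726 tipz 0.16888061872198024 q [-0.25 -0.2   1.96 -0.    1.38 -1.53]
0.1 [ 0.0006 -0.0124] turn 0.064
0.2 [ 0.0025 -0.0247] turn 0.127
0.3 [ 0.0055 -0.0367] turn 0.191
0.4 [ 0.0098 -0.0483] turn 0.255
0.5 [ 0.0152 -0.0595] turn 0.318
0.6 [ 0.0216 -0.0701] turn 0.382
0.7 [ 0.0292 -0.08  ] turn 0.446
0.8 [ 0.0376 -0.0891] turn 0.509
0.9 [ 0.0469 -0.0973] turn 0.573
1.0 [ 0.057  -0.1045] turn 0.637
1.1 [ 0.0678 -0.1107] turn 0.7
1.2 [ 0.0791 -0.1157] turn 0.764
1.3 [ 0.0909 -0.1196] turn 0.828
```

Pin straddled with no contact force. I'll swing it clockwise along the arc.

apply_moves --rows '[0.0006, -0.0124, 0, 0, 0, 0.064, 0.0025, -0.0247, 0, 0, 0, 0.127, 0.0055, -0.0367, 0, 0, 0, 0.191, 0.0098, -0.0483, 0, 0, 0, 0.255, 0.0152, -0.0595, 0, 0, 0, 0.318, 0.0216, -0.0701, 0, 0, 0, 0.382, 0.0292, -0.08, 0, 0, 0, 0.446, 0.0376, -0.0891, 0, 0, 0, 0.509, 0.0469, -0.0973, 0, 0, 0, 0.573, 0.057, -0.1045, 0, 0, 0, 0.637, 0.057, -0.1045, 0, 0, 0, 0.637]'

```text
t: 9.75
tool_pos: [0.4496, -0.1012, 0.241]
tool_rot: [1.884, 2.512, 0.001]
contact_force: [-0.3, 0.2, 0.1]
opening: 0.0229
grip_force: 0.0
```

```bash
python3 s.py
python3 - <<'E'
from h import *
o=ctrl.get_obs(); p=o["tool_pos"][:2]; Rt=R.from_rotvec(o["tool_rot"]).as_matrix()
piv=np.array([.4291,-.0299]); print(np.linalg.norm(p-piv), "lever of tcp",.079-np.radians(10)-np.arctan2(*(p-piv)[::-1]))
for a in np.arange(.05,.41,.05):
    c,s=np.cos(-a),np.sin(-a); n=piv+np.array([[c,-s],[s,c]])@(p-piv)
    d=Rt.T@np.r_[n-p,0]; print(round(a,2),(d[:2]/.6).round(4),"turn",round(a/(np.pi/2),3))
E
```

```text
t 9.75 p [ 0.4496 -0.1012  0.241 ] phi 1.855 F [-0.29  0.21  0.15] op 0.022899547939703287 ext 0.0726 tipz 0.1684369262485978 q [-0.38 -0.31  2.05  0.    1.4  -0.67]
0.074149082194892 lever of tcp 1.195503196934909
0.05 [ 0.0002 -0.0062] turn 0.032
0.1 [ 0.0007 -0.0123] turn 0.064
0.15 [ 0.0015 -0.0185] turn 0.095
0.2 [ 0.0026 -0.0245] turn 0.127
0.25 [ 0.004  -0.0306] turn 0.159
0.3 [ 0.0057 -0.0365] turn 0.191
0.35 [ 0.0077 -0.0423] turn 0.223
0.4 [ 0.01   -0.0481] turn 0.255
```

```bash
python3 -c "
from h import *
im,d=ctrl.get_image('scene'); cv2.imwrite('pics/scene3.png',cv2.resize(im[110:250,240:400],None,fx=4,fy=4,interpolation=cv2.INTER_CUBIC))"
```

```text
(no output)
```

View pics/scene3.png

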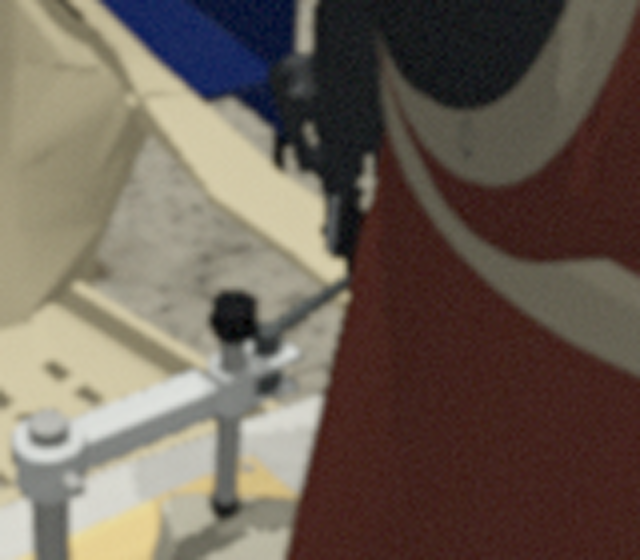

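The scene crop shows the lever arm, from (265,340) to (345,285), following the fingers. I'll continue to the stop, watching force.

apply_moves --rows '[0.0002, -0.0062, 0, 0, 0, 0.032, 0.0007, -0.0123, 0, 0, 0, 0.064, 0.0015, -0.0185, 0, 0, 0, 0.095, 0.0022, -0.022, 0, 0, 0, 0.115]'

```text
t: 10.2
tool_pos: [0.4369, -0.1038, 0.2408]
tool_rot: [2.102, 2.333, 0.001]
contact_force: [0.2, 0.3, -0.3]
opening: 0.0228
grip_force: 0.0
```

apply_moves --rows '[0, -0.0015, 0, 0, 0, 0.008, 0, -0.003, 0, 0, 0, 0.016]'

```text
t: 10.4
tool_pos: [0.4347, -0.104, 0.2404]
tool_rot: [2.132, 2.307, -0.001]
contact_force: [0.6, -0.2, -0.2]
opening: 0.0234
grip_force: 0.0
```

apply_moves --rows '[0, -0.0015, 0, 0, 0, 0.008, 0, -0.003, 0, 0, 0, 0.016]'

```text
t: 10.6
tool_pos: [0.4329, -0.1041, 0.2403]
tool_rot: [2.162, 2.28, 0.0]
contact_force: [0.6, 1.0, -0.4]
opening: 0.0234
grip_force: 0.4
```

apply_moves --rows '[0, -0.0015, 0, 0, 0, 0.004, 0, -0.003, 0, 0, 0, 0.008]'

```text
t: 10.8
tool_pos: [0.4314, -0.1041, 0.2404]
tool_rot: [2.175, 2.266, 0.001]
contact_force: [3.7, 0.3, -1.4]
opening: 0.023
grip_force: 1.6
```

apply_moves --rows '[0, -0.0015, 0, 0, 0, 0.004, 0, -0.003, 0, 0, 0, 0.008]'

```text
t: 11.0
tool_pos: [0.4301, -0.1041, 0.2405]
tool_rot: [2.188, 2.251, 0.004]
contact_force: [7.4, 0.5, -3.4]
opening: 0.0234
grip_force: 4.1
```

apply_moves --rows '[0, -0.0015, 0, 0, 0, 0, 0, -0.003, 0, 0, 0, 0, 0, -0.003, 0, 0, 0, 0]'

```text
t: 11.3
tool_pos: [0.4294, -0.1041, 0.2406]
tool_rot: [2.186, 2.249, 0.008]
contact_force: [13.4, 1.0, -6.1]
opening: 0.0235
grip_force: 6.5
```

The force climbs steeply, so the lever is at its stop. I'll centre the fingers off the pin, open, lift away and check.

apply_moves --rows '[0, 0.006, 0, 0, 0, 0, 0, 0.013, 0, 0, 0, 0, 0, 0.013, 0, 0, 0, 0]'

```text
t: 11.6
tool_pos: [0.4353, -0.104, 0.2402]
tool_rot: [-2.189, -2.252, 0.001]
contact_force: [0.4, 0.0, 0.4]
opening: 0.023
grip_force: 0.0
```

apply_moves --rows '[0, 0, 0, 0, 0, 0, 0, 0, 0, 0, 0, 0, 0, 0, -0.04, 0, 0, 0, 0, 0, -0.12, 0, 0, 0, 0, 0, -0.16, 0, 0, 0, 0, -0.3, -0.16, 0, 0, 0, 0, -0.3, -0.16, 0, 0, 0, 0, -0.3, -0.16, 0, 0, 0, -0.3, -0.3, -0.16, 0, 0, 0, -0.3, -0.3, -0.16, 0, 0, 0, -0.3, -0.3, -0.16, 0, 0, 0, -0.3, -0.3, -0.16, 0, 0, 0, -0.3, -0.3, -0.16, 0, 0, 0]' --grip 0.45

```text
t: 12.9
tool_pos: [0.2592, -0.2917, 0.3359]
tool_rot: [-2.194, -2.246, 0.001]
contact_force: [-0.3, 0.8, -0.4]
opening: 0.0385
grip_force: 0.0
```

```bash
python3 s.py; python3 -c "
from h import *
im,d=ctrl.get_image('top'); im2,_=ctrl.get_image('scene')
cv2.imwrite('pics/both4.png',np.hstack([cv2.resize(im[160:290,180:360],(400,289)),cv2.resize(im2[140:290,180:387],(400,289))]))"
```

```text
t 12.9 p [ 0.2592 -0.2917  0.3359] phi 1.594 F [-0.35  0.75 -0.36] op 0.038481256740497155 ext 0.0726 tipz 0.26334503655179364 q [-1.04 -0.57  2.08 -0.    1.64 -1.06]
```

View pics/both4.png

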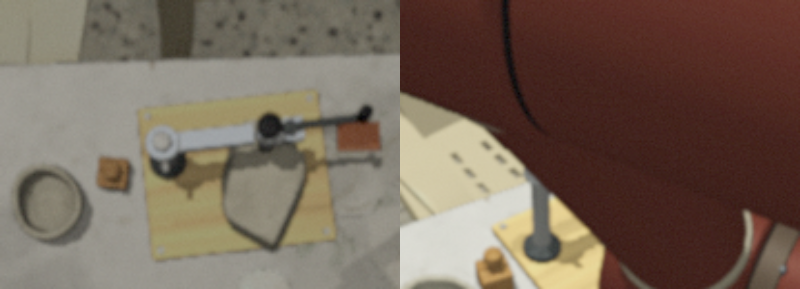

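The top view shows the handle at (365,113), in line with the bracket towards −y, and the pot, stamp and tile in place. One numeric check, then I'll hand in.

Run:
```python
from h import *
h=at_z("top",365/2.222+180,113/2.222+160,.2)[:2]; v=h-[.4291,-.0299]
a=.079-np.radians(10)-np.arctan2(v[1],v[0]); print(h,np.linalg.norm(v),"lever",a)
if 1.25<a<1.55: print(ctrl.finish_job())
```

```text
[ 0.43383056 -0.10301209] 0.07326496631325392 lever 1.4106506283511955
the job is handed in; nothing more can be done
None
```

The job is handed in: the foot rests on the clay block with about 3.5 N, the clamp lever is at its stop (about 1.41 rad by camera), and the final top view showed the pot, stamp and tile in place; I did not re-check the foot after locking.

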